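# Zero the leather press's air valve and set it two turns open

### The job

The air press beside this leather bench is set by the wheel valve on the bench: crank the wheel clockwise by its handle until the valve is shut against its stop, then back it off counter-clockwise exactly two full turns from the stop. Finish while still gripping the handle between the fingers, with the wheel held still there, so that the setting cannot creep as the pressure comes up; leave the things standing around the valve where they are.

Things in the scene. Friction and masses are not known exactly. Their poses are not given: they have to be found in the camera images.
- wheel (a joint): turn of the valve wheel about its upright axis, rad: 0 = shut, against a solid stop; grows as it opens, counter-clockwise seen from above, 2 pi a turn. It starts somewhere between about half a turn and one and a third turns open and can open to 3.5 turns. It does not rise as it turns. Stiff packing: it takes about 0.12 N m (some 2 N at the handle) to turn and stays where it is left.
- wheel_hub (a point): centre of the wheel, on its axis and in the mid-plane of its rim, 110 mm above the bench. The wheel lies flat: aluminium, three spokes, rim 62 mm in radius to its mid-line and 14 mm thick (top 117 mm above the bench; nut at the hub to 127 mm). It sits on a brass valve body on a 110 x 90 mm plate bolted to the bench, with copper pipes and a small gauge to both sides, all lower than the wheel; place and yaw on the bench vary.
- handle_mid (a point): middle (half-way up) of the crank handle, 152 mm above the bench: an upright round black cylinder 20 mm in diameter and 64 mm tall (bottom 120, top 184 mm above the bench), standing on the wheel's rim 62 mm from the axis. It goes round with the wheel, and spins freely on its own pin, so a gripper that holds it need not turn with the wheel.
- handle: the same handle; origin at the centre of its underside, 120 mm above the bench, z along its axis (up); its x and y axes spin freely and mean nothing
- bottle: bystander: standing white plastic bottle with a black cap, 56 mm in diameter, 150 mm tall, origin under its base; about 0.2 m from the wheel's axis
- jar: bystander: standing glass jar with a dark lid, 68 mm in diameter, 70 mm tall, origin under its base; about 0.2 m from the wheel's axis
- slicker: bystander: small standing turned-wood edge slicker, 44 mm in diameter, 66 mm tall, origin under its base; about 0.2 m from the wheel's axis
- iron: bystander: steel stitching iron lying flat, 138 mm long along its x, 30 mm wide head, 12 mm high, origin under its shaft; about 0.23 m from the wheel's axis

How it is judged:
By the outcome, as a careful person would: the job done as asked, in the order asked, and still so for the second after the job is handed in, while the arm keeps its last pose, push and grip.
It also fails if it takes over 64 s, if anything falls off the work surface, if the arm or the gripper's body presses on something with over 40 N, if the wrist force passes 120 N, or if a joint passes its speed limit or range.

### The arm

A 6-joint arm with a two-finger parallel gripper is mounted at the origin on the work surface. World frame = base frame: x ahead of the robot, y to its left, z up, the work surface at z = 0. Lengths are in m, angles in rad, forces in N, time in s.
With the tool pointing down it reaches from about 0.275 to 0.825 m from the base axis. Payload 4.9 kg.
Tool frame: the origin (TCP) lies midway between the tips of the shut fingers; the grasp point (between the pads) lies 19 mm behind it; z points along the fingers, x is the direction in which the jaws open and shut, and the axes are right-handed (so a half turn about z gives the same grasp; the last joint's range is limited). The gripper opens to 85 mm and grips with 20 to 120 N. Pads are 22 mm wide; open, the fingers measure 114 mm over their backs; the gripper's body (76 mm by 85 mm) begins 54 mm behind the grasp point. The pads swing forward as they close: fully open they stand 13 mm farther back than shut.
Start: joints at [-1.396, 0.326, -0.193, 1.052, 0, 1.437], TCP at [0.167, -0.524, 0.211] pointing down, gripper open.
Joint ranges: [-2.65, 2.65], [-0.97, 1.79], [-1.3, 1.35], [-1.93, 2.1], [-1.47, 1.37], [-3.14, 3.14]. Speed limits (rad/s): [2.57, 2.57, 3.14, 3.14, 3.14, 3.14].

### API

Orientations are given as a rotation vector (axis times angle).
In Python, from station import arm gives the robot as it stands.
- The arm moves only by the shell command python3 -m inch 'ROWS' [OPENING] [FORCE]. ROWS is JSON, a list of rows, each an object with "linear": the shift along the tool's x, y, z in cm, a list of three; "roll": the turn about the tool's z in degrees. A call has 1 to 10 rows; each row shifts and turns the pose as measured when the row begins, along the tool's axes as they then stand; what a row does not reach is not made up. A row lasts 1/12 s, in which the tool goes at most 41.7 mm and 7.16 degrees, less where a joint would pass 70% of its speed; a pose out of reach is approached as far as the arm can. A call is refused whole if a number of a shift passes 4.17 or a number of a turn 7.16, either way. A call with a gripper value outside its range is refused whole. OPENING is the opening, from -1 (shut) to 1 (fully open), so that 0 is half open, set as the call begins (- or left out, the last holds). The fingers move at their own pace and stop on an object; FORCE is the grip in N (left out, the last holds). Time passes only in rows, so rows that do not move let the fingers close. It gives the time, the measured TCP pose, the force and the opening at its end, in the units of the state.
- arm.read_state(): the state, without advancing time (a new reading comes with each control period).
- arm.read_camera(name): name is "scene" or "top"; returns a dict with "color" (480x640x3 uint8, red, green, blue), "depth" (480x640 float32, m along the optical axis (not along the pixel's ray), 0 where there is no reading), "K" (3x3 intrinsics, pixels), "dist" ([k1, k2, p1, p2, k3] as OpenCV has them; the pictures are not rectified), "view" (4x4, takes a point from world to camera coordinates). Camera axes: x right, y up, looking along -z (the intrinsics and any distortion apply to the point x, -y, -z); pixel columns grow to the right and rows downward; lengths in m; the calibration is good to about 2 mm. A picture is of the moment at which its call begins.
- arm.sign_off(): hands the job in, once; it reports no verdict.
Trained networks look in a picture, given as the dict that the camera call returned (one of the last four; its "shot" number tells which), for a name from the list of things; names that differ only in an ending like _2 or _b are one class to them, and where a whole thing is asked for, a point or a joint stands for the part that bears it (a point fixed in the world has none). Each returns a list of dicts, best first, with "conf" (0 to 1); they miss things now and then, are a little off and sometimes report something else, mostly with a low value. They report only what shows in the picture. A call takes as long as a camera call.
- arm.regions_of(picture, label): "region" (480x640 bool, what is visible of it) and "uv" ([column, row] in pixels, amid what is visible of it).
- arm.tip_of(picture, label): "uv" ([column, row] in pixels: a listed point, or the origin of a listed thing).
The state is a dict: "time_s": time; "qpos": joint angles; "qd": joint speeds; "joint_torque": joint torques, N m; "tcp_pos": TCP position; "eef_rot": TCP orientation; "ft_force": force on the tool from outside, world axes, zero at the start; "moment": the same for the moment, N m; "gripper_width": finger opening in m.
Only numpy, scipy, OpenCV 4.12 (cv2) and the standard library are available. Lean on these libraries where they do the work, as an engineer would, in place of code of your own. Each camera call takes 0.05 s, during which the arm holds its last target.

## Working session

There is one attempt and no reset: what is moved stays moved. The work goes in short steps, Python scripts to look and compute and a shell command to move; the robot and the scene stay as the last step left them, time stands still between calls to the robot, and variables do not carry over. Pictures are saved under pics/ and viewed, and the job is handed in when it is done.

```bash
ls; mkdir -p pics; cat > h.py <<'E'
import numpy as np, cv2
from station import arm
def px2w(p,uv,z):
    K=np.array(p["K"]);d=np.array(p["dist"],float)
    n=cv2.undistortPoints(np.array([[uv]],float),K,d)[0,0]
    V=np.array(p["view"]);R=V[:3,:3];t=V[:3,3]
    o=-R.T@t; r=R.T@np.array([n[0],-n[1],-1.])
    return o+r*(z-o[2])/r[2]
def save(p,name): cv2.imwrite("pics/"+name+".png",p["color"][:,:,::-1])
def w2px(p,X):
    V=np.array(p["view"]);c=V[:3,:3]@np.array(X,float)+V[:3,3]
    return cv2.projectPoints(np.array([[c[0],-c[1],-c[2]]]),np.zeros(3),np.zeros(3),np.array(p["K"]),np.array(p["dist"],float))[0][0,0]
E
python3 - <<'E'
from h import *
np.set_printoptions(precision=4,suppress=True)
s=arm.read_state();print(s)
Z={"wheel_hub":.110,"handle_mid":.152,"handle":.12,"bottle":0,"jar":0,"slicker":0,"iron":0}
for c in ("top","scene"):
    p=arm.read_camera(c);save(p,c+"0")
    for l,z in Z.items():
        for r in arm.tip_of(p,l)[:2]: print(c,l,np.round(r["uv"],1),round(r["conf"],2),px2w(p,r["uv"],z))
E
```

```text
pics
{'time_s': 0.0, 'qpos': array([-1.3962,  0.3269, -0.1936,  1.052 ,  0.    ,  1.4366]), 'qd': array([ 0.0022, -0.0005,  0.0011, -0.0006, -0.0003,  0.0002]), 'joint_torque': array([  0.0003, -44.3397,  26.2444,   0.0154,  -0.    ,  -0.    ]), 'tcp_pos': array([ 0.1671, -0.5234,  0.2105]), 'eef_rot': array([-2.5357,  1.8527,  0.0019]), 'ft_force': array([-0.0501,  0.2137, -0.5836]), 'moment': array([ 0.0158,  0.023 , -0.0301]), 'gripper_width': 0.08493171267211196}
top wheel_hub [380.9 279.8] 0.6 [ 0.5402 -0.0214  0.11  ]
top handle_mid [400.4 309.7] 0.46 [ 0.4858 -0.0519  0.152 ]
top handle [400.8 308.9] 0.55 [ 0.4861 -0.0558  0.12  ]
top bottle [290.5 227.9] 0.81 [0.6522 0.1548 0.    ]
top jar [482.9 284.2] 0.56 [ 0.5292 -0.2349  0.    ]
top slicker [471.  219.3] 0.65 [ 0.6622 -0.2157  0.    ]
top iron [259.5 292. ] 0.67 [0.5214 0.2203 0.    ]
scene wheel_hub [263.3 255.7] 0.67 [ 0.5431 -0.0334  0.11  ]
scene handle_mid [230.3 228.2] 0.54 [ 0.482  -0.0535  0.152 ]
scene handle [236.5 243. ] 0.79 [ 0.4895 -0.0486  0.12  ]
scene bottle [369.2 277.8] 0.66 [0.6492 0.1535 0.    ]
scene jar [171.3 353. ] 0.8 [ 0.5159 -0.2386  0.    ]
scene slicker [234.5 385. ] 0.78 [ 0.6487 -0.2107  0.    ]
scene iron [338.9 236.1] 0.75 [0.5127 0.2231 0.    ]
```

View pics/top0.png

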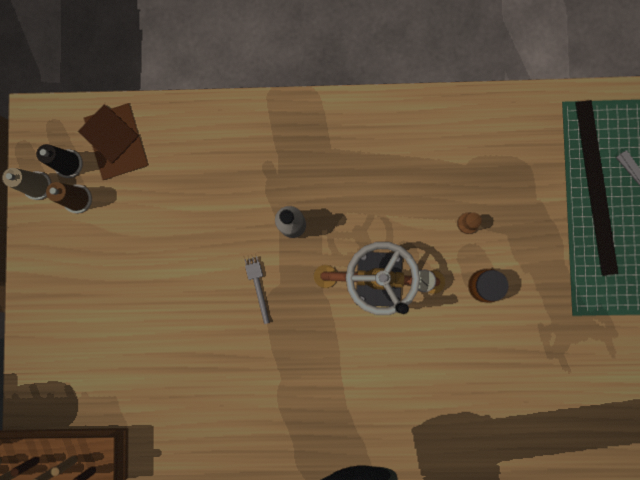

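View pics/scene0.png

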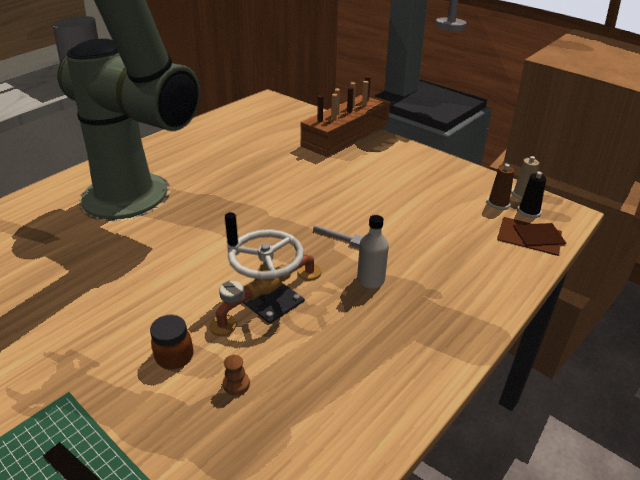

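The top view shows the wheel centred at about (382,280) with its handle at (402,308). The bystanders are clear of it. Next I'll refine the geometry with depth.

```bash
cat >> h.py <<'E'
from scipy.optimize import least_squares
def cloud(p,mask=None):
    K=np.array(p["K"]);D=p["depth"];m=D>0
    if mask is not None: m&=mask
    v,u=np.nonzero(m);n=cv2.undistortPoints(np.stack([u,v],1).astype(float)[:,None],K,np.array(p["dist"],float))[:,0]
    d=D[v,u];P=np.stack([n[:,0]*d,-n[:,1]*d,-d],1);V=np.array(p["view"])
    return (P-V[:3,3])@V[:3,:3]
E
python3 - <<'E'
from h import *
from scipy.spatial.transform import Rotation as Ro
np.set_printoptions(precision=4,suppress=True)
print(Ro.from_rotvec(arm.read_state()["eef_rot"]).as_matrix())
for c in ("top","scene"):
    p=arm.read_camera(c);P=cloud(p)
    r=np.hypot(P[:,0]-.541,P[:,1]+.027)
    Q=P[(r<.085)&(r>.045)&(P[:,2]>.095)&(P[:,2]<.122)]
    f=least_squares(lambda x:np.hypot(Q[:,0]-x[0],Q[:,1]-x[1])-x[2],[.541,-.027,.062],loss='soft_l1',f_scale=.003)
    print(c,len(Q),f.x,np.median(Q[:,2]))
    H=P[(r<.1)&(P[:,2]>.13)&(P[:,2]<.2)]
    H=H[np.hypot(H[:,0]-.486,H[:,1]+.053)<.03]
    print(len(H),H.mean(0),H.min(0),H.max(0))
    T=H[H[:,2]>.178]
    print('top',len(T),T.mean(0) if len(T) else'')
E
```

```text
[[ 0.3039 -0.9527  0.    ]
 [-0.9527 -0.3039 -0.0001]
 [ 0.0001 -0.     -1.    ]]
top 1578 [ 0.5442 -0.0236  0.0609] 0.11436326894309665
129 [ 0.4904 -0.0516  0.1764] [ 0.4809 -0.0627  0.1321] [ 0.4998 -0.0432  0.1875]
top 99 [ 0.4898 -0.053   0.1824]
scene 1393 [ 0.5448 -0.0293  0.0611] 0.11532925664189482
309 [ 0.4916 -0.0596  0.1615] [ 0.479  -0.0665  0.13  ] [ 0.4992 -0.0464  0.1862]
top 77 [ 0.4898 -0.0574  0.1829]
```

```bash
python3 -m inch '[{"linear":[-2.4,-3.1,-0.2],"roll":0},{"linear":[-2.4,-3.1,-0.2],"roll":0},{"linear":[-2.4,-3.1,0],"roll":0},{"linear":[-2.4,-3.1,0],"roll":0},{"linear":[-2.4,-3.1,0],"roll":0},{"linear":[-2.4,-3.1,0],"roll":0},{"linear":[-2.4,-3.1,0],"roll":0},{"linear":[-2.4,-3.1,0],"roll":0},{"linear":[-2.4,-3.1,0],"roll":0},{"linear":[-2.4,-3.1,0],"roll":0}]' 1 60
cat >> h.py <<'E'
from scipy.spatial.transform import Rotation as Ro
C=np.array([.5445,-.026])
def go(target):
    s=arm.read_state();R=Ro.from_rotvec(s["eef_rot"]).as_matrix()
    print("tcp",s["tcp_pos"].round(4),"tool shift cm",(R.T@(np.array(target)-s["tcp_pos"])*100).round(2))
E
python3 -c "
from h import *
go([.4895,-.055,.225]);print(arm.read_state()['eef_rot'])"
```

```text
time_s: 1.73
tcp_pos: [0.3959, -0.1974, 0.2145]
eef_rot: [2.517, -1.873, 0.011]
ft_force: [0.5, -0.4, -0.1]
gripper_width: 0.0851
tcp [ 0.3959 -0.1974  0.2145] tool shift cm [-10.94 -13.06  -1.12]
[ 2.51717387 -1.87269337  0.0106594 ]
```

```bash
python3 -m inch '[{"linear":[-2.4,-2.9,-0.3],"roll":0},{"linear":[-2.4,-2.9,-0.3],"roll":0},{"linear":[-2.4,-2.9,-0.3],"roll":0},{"linear":[-2.4,-2.9,-0.2],"roll":0},{"linear":[-1.2,-1.4,0],"roll":0},{"linear":[0,0,0],"roll":0}]'
python3 -c "
from h import *
go([.4895,-.055,.225]);go([.4895,-.055,.142]);p=arm.read_camera('top');save(p,'t1');p=arm.read_camera('scene');save(p,'s1')
a=cv2.imread('pics/t1.png')[180:420,280:600];b=cv2.imread('pics/s1.png')[120:360,100:420]
cv2.imwrite('pics/c1.png',cv2.resize(np.hstack([a,b]),(800,300)))"
```

```text
time_s: 2.23
tcp_pos: [0.4964, -0.0424, 0.2267]
eef_rot: [2.529, -1.863, 0.017]
ft_force: [-0.0, -1.2, -0.6]
gripper_width: 0.0856
tcp [ 0.4964 -0.0424  0.2267] tool shift cm [0.99 1.04 0.17]
tcp [ 0.4964 -0.0424  0.2267] tool shift cm [0.92 1.09 8.47]
```

View pics/c1.png

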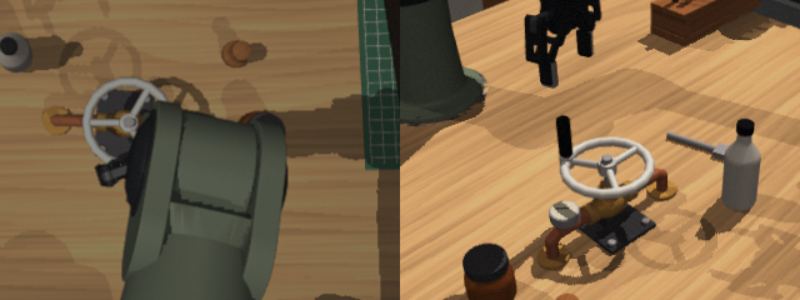

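The gripper is above the handle in both views, so I'll centre it and then descend.

```bash
python3 -m inch '[{"linear":[0.9,1.0,0],"roll":0},{"linear":[0,0,0],"roll":0},{"linear":[0,0,0],"roll":0}]'
python3 -c "
from h import *
go([.4895,-.055,.142])"
```

```text
time_s: 2.58
tcp_pos: [0.4859, -0.0589, 0.2262]
eef_rot: [2.521, -1.869, 0.015]
ft_force: [-0.2, -0.1, -0.2]
gripper_width: 0.0855
tcp [ 0.4859 -0.0589  0.2262] tool shift cm [-0.35 -0.43  8.42]
```

```bash
python3 -m inch '[{"linear":[-0.3,-0.4,2],"roll":0},{"linear":[0,0,2],"roll":0},{"linear":[0,0,2],"roll":0},{"linear":[0,0,1],"roll":0},{"linear":[0,0,0],"roll":0},{"linear":[0,0,0],"roll":0}]'
python3 -c "
from h import *
go([.4895,-.055,.142])"
```

```text
time_s: 3.08
tcp_pos: [0.4886, -0.061, 0.1553]
eef_rot: [2.51, -1.885, 0.02]
ft_force: [-1.1, 0.0, 0.2]
gripper_width: 0.0852
tcp [ 0.4886 -0.061   0.1553] tool shift cm [-0.57 -0.24  1.33]
```

```bash
python3 -m inch '[{"linear":[-0.4,-0.2,0.6],"roll":0},{"linear":[-0.1,0,0.6],"roll":0},{"linear":[0,0,0],"roll":0}]'
python3 -c "
from h import *
go([.4895,-.055,.142])
p=arm.read_camera('scene');save(p,'s2')
cv2.imwrite('pics/c2.png',cv2.resize(cv2.imread('pics/s2.png')[120:340,130:400],(800,600)))"
```

```text
time_s: 3.33
tcp_pos: [0.4903, -0.0566, 0.1442]
eef_rot: [2.509, -1.888, 0.025]
ft_force: [0.5, 0.5, -0.0]
gripper_width: 0.0853
tcp [ 0.4903 -0.0566  0.1442] tool shift cm [-0.17  0.03  0.22]
```

View pics/c2.png

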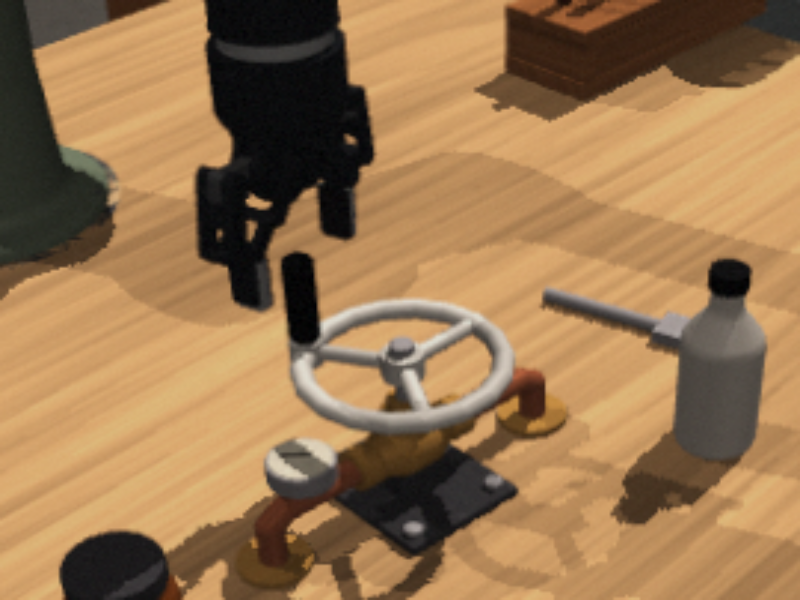

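```bash
python3 -c "
from h import *
p=arm.read_camera('scene')
s=arm.read_state();R=Ro.from_rotvec(s['eef_rot']).as_matrix();t=s['tcp_pos'];print(R[:,2],t)
f=lambda X:((w2px(p,X)-[130,120])*[800/270,600/220]).round(0)
for dx in(-.0425,0,.0425): print('tip',f(t+R@[dx,0,-.013]))
for z in(.12,.152,.184): print('handle',f([.4895,-.055,z]))
P=cloud(p);
for l in ('handle','handle_mid'): print([ (((np.array(r['uv'])-[130,120])*[800/270,600/220]).round(0),r['conf']) for r in arm.tip_of(p,l)])
"
```

```text
[ 0.01248526 -0.01104199 -0.99986109] [ 0.49078136 -0.05671802  0.14499996]
tip [339. 262.]
tip [302. 295.]
tip [263. 329.]
handle [308. 340.]
handle [304. 300.]
handle [299. 260.]
[(array([308., 337.]), 0.87)]
[(array([298., 302.]), 0.67)]
```

```bash
python3 -m inch '[{"linear":[-0.1,0,0.3],"roll":0},{"linear":[0,0,0],"roll":0},{"linear":[0,0,0],"roll":0},{"linear":[0,0,0],"roll":0},{"linear":[0,0,0],"roll":0},{"linear":[0,0,0],"roll":0},{"linear":[0,0,0],"roll":0},{"linear":[0,0,0],"roll":0}]' -1 30
python3 -c "
from h import *
go([.4895,-.055,.142])
p=arm.read_camera('scene');save(p,'s3')
cv2.imwrite('pics/c3.png',cv2.resize(cv2.imread('pics/s3.png')[120:340,130:400],(800,600)))"
```

```text
time_s: 4.2
tcp_pos: [0.4915, -0.0554, 0.143]
eef_rot: [-2.51, 1.888, -0.029]
ft_force: [0.5, 0.6, -0.6]
gripper_width: 0.0188
tcp [ 0.4915 -0.0554  0.143 ] tool shift cm [-0.1   0.18  0.1 ]
```

View pics/c3.png

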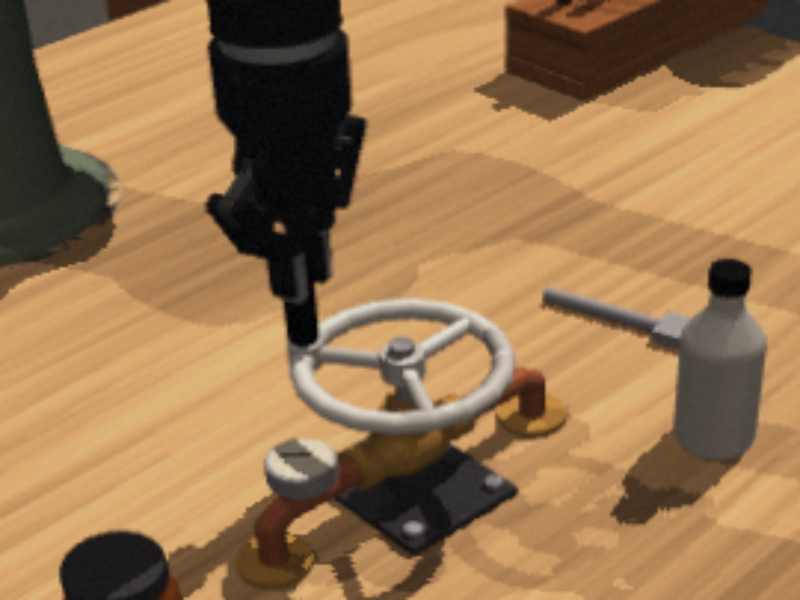

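```bash
cat >> h.py <<'E'
def rows(sign,step,n=10,lag=0.,C=C,zt=.143,lag2=0):
    s=arm.read_state();R=Ro.from_rotvec(s["eef_rot"]).as_matrix();t=s["tcp_pos"]
    d=t[:2]-C;a=np.arctan2(d[1],d[0]);r=np.hypot(*d)
    print("t",s["time_s"],"ang",np.degrees(a).round(2),"r",(r*1e3).round(2),"z",t[2].round(4),"F",s["ft_force"].round(1),"w",s["gripper_width"])
    for i in range(n):
        b=a+sign*np.radians(step)*(i+lag2); e=b+sign*np.radians(step)
        v=.062*np.array([np.cos(e)-np.cos(b),np.sin(e)-np.sin(b),0])
        v[2]=(zt-t[2]) if i==0 else 0
        print(((R.T@v)*100).round(1).tolist(),end=" ")
    print()
E
python3 -c "
from h import *
rows(-1,15)"
```

```text
t 4.25 ang -151.0 r 60.66 z 0.143 F [1.  0.9 0.8] w 0.019015729241551323
[-1.6, 0.2, -0.0] [-1.6, -0.3, -0.0] [-1.5, -0.7, -0.0] [-1.2, -1.0, -0.0] [-0.9, -1.3, 0.0] [-0.6, -1.5, 0.0] [-0.2, -1.6, 0.0] [0.3, -1.6, 0.0] [0.7, -1.5, 0.0] [1.0, -1.2, 0.0]
```

```bash
python3 -m inch '[{"linear":[-1.6,0.2,0],"roll":0},{"linear":[-1.6,-0.1,0],"roll":0},{"linear":[-1.6,-0.5,0],"roll":0},{"linear":[-1.4,-0.8,0],"roll":0}]' -1 60
python3 -c "
from h import *
rows(-1,15)"
```

```text
time_s: 4.58
tcp_pos: [0.488, 0.0017, 0.1432]
eef_rot: [2.497, -1.895, 0.045]
ft_force: [6.2, -5.3, -5.5]
gripper_width: 0.0174
t 4.5833 ang 153.9 r 62.92 z 0.1432 F [ 6.2 -5.3 -5.5] w 0.017401986175152033
[-1.1, -1.2, 0.0] [-0.7, -1.5, -0.0] [-0.3, -1.6, 0.0] [0.1, -1.6, 0.0] [0.5, -1.5, 0.0] [0.9, -1.3, 0.0] [1.2, -1.1, 0.0] [1.5, -0.7, 0.0] [1.6, -0.3, 0.0] [1.6, 0.1, 0.0]
```

```bash
python3 -m inch '[{"linear":[-1.0,-1.2,0],"roll":0},{"linear":[-0.7,-1.4,0],"roll":0},{"linear":[-0.4,-1.6,0],"roll":0},{"linear":[0,-1.6,0],"roll":0},{"linear":[0.4,-1.6,0],"roll":0},{"linear":[0.7,-1.4,0],"roll":0},{"linear":[1.0,-1.2,0],"roll":0}]'
python3 -c "
from h import *
rows(-1,8)"
```

```text
time_s: 5.17
tcp_pos: [0.579, 0.0277, 0.143]
eef_rot: [2.483, -1.882, 0.039]
ft_force: [-6.7, -4.1, 4.7]
gripper_width: 0.0179
t 5.1667 ang 57.28 r 63.83 z 0.143 F [-6.7 -4.1  4.7] w 0.017924217885521256
[0.7, -0.5, 0.0] [0.8, -0.4, 0.0] [0.8, -0.3, 0.0] [0.8, -0.2, 0.0] [0.9, -0.1, 0.0] [0.9, 0.0, 0.0] [0.9, 0.2, 0.0] [0.8, 0.3, 0.0] [0.8, 0.4, 0.0] [0.7, 0.5, 0.0]
```

```bash
python3 -m inch '[{"linear":[0.7,-0.5,0],"roll":0},{"linear":[0.8,-0.4,0],"roll":0},{"linear":[0.8,-0.3,0],"roll":0},{"linear":[0.8,-0.2,0],"roll":0},{"linear":[0.9,-0.1,0],"roll":0},{"linear":[0.9,0,0],"roll":0},{"linear":[0.9,0.2,0],"roll":0},{"linear":[0.8,0.3,0],"roll":0},{"linear":[0.8,0.4,0],"roll":0},{"linear":[0.7,0.5,0],"roll":0}]'
python3 -c "
from h import *
rows(-1,8)"
```

```text
time_s: 6.0
tcp_pos: [0.6061, -0.0288, 0.1432]
eef_rot: [-2.493, 1.865, 0.013]
ft_force: [10.7, 28.3, -6.5]
gripper_width: 0.0179
t 6.0 ang -2.63 r 61.62 z 0.1432 F [10.7 28.3 -6.5] w 0.017927640801657367
[0.8, 0.3, -0.0] [0.7, 0.4, -0.0] [0.7, 0.5, -0.0] [0.6, 0.6, -0.0] [0.5, 0.7, -0.0] [0.4, 0.8, -0.0] [0.3, 0.8, -0.0] [0.2, 0.8, -0.0] [0.0, 0.9, -0.0] [-0.1, 0.9, -0.0]
```

```bash
python3 -m inch '[{"linear":[0,0,0],"roll":0},{"linear":[0,0,0],"roll":0}]'
python3 -c "
from h import *
rows(-1,4,1)"
python3 -m inch '[{"linear":[0.5,0.2,0],"roll":0},{"linear":[0.5,0.2,0],"roll":0},{"linear":[0.5,0.2,0],"roll":0}]'
python3 -c "
from h import *
rows(-1,4,1)"
python3 -m inch '[{"linear":[0,0,0],"roll":0},{"linear":[0,0,0],"roll":0},{"linear":[0,0,0],"roll":0}]'
python3 -c "
from h import *
rows(-1,4,1);p=arm.read_camera('scene');save(p,'s4')
cv2.imwrite('pics/c4.png',cv2.resize(cv2.imread('pics/s4.png')[120:340,130:400],(800,600)))"
```

```text
time_s: 6.17
tcp_pos: [0.6068, -0.0275, 0.1431]
eef_rot: [-2.493, 1.859, 0.013]
ft_force: [-2.6, 2.1, 2.0]
gripper_width: 0.0177
t 6.1667 ang -1.4 r 62.34 z 0.1431 F [-2.6  2.1  2. ] w 0.017731461210638295
[0.4, 0.1, 0.0] 
time_s: 6.42
tcp_pos: [0.6068, -0.0278, 0.1432]
eef_rot: [-2.477, 1.828, 0.037]
ft_force: [1.5, 21.4, 1.6]
gripper_width: 0.0179
t 6.4167 ang -1.69 r 62.34 z 0.1432 F [ 1.5 21.4  1.6] w 0.017856872315159266
[0.4, 0.2, -0.0] 
time_s: 6.67
tcp_pos: [0.6068, -0.0266, 0.1429]
eef_rot: [-2.478, 1.823, 0.037]
ft_force: [-1.4, 7.0, -0.2]
gripper_width: 0.0179
t 6.6667 ang -0.52 r 62.31 z 0.1429 F [-1.4  7.  -0.2] w 0.017884845351587048
[0.4, 0.1, -0.0]
```

View pics/c4.png

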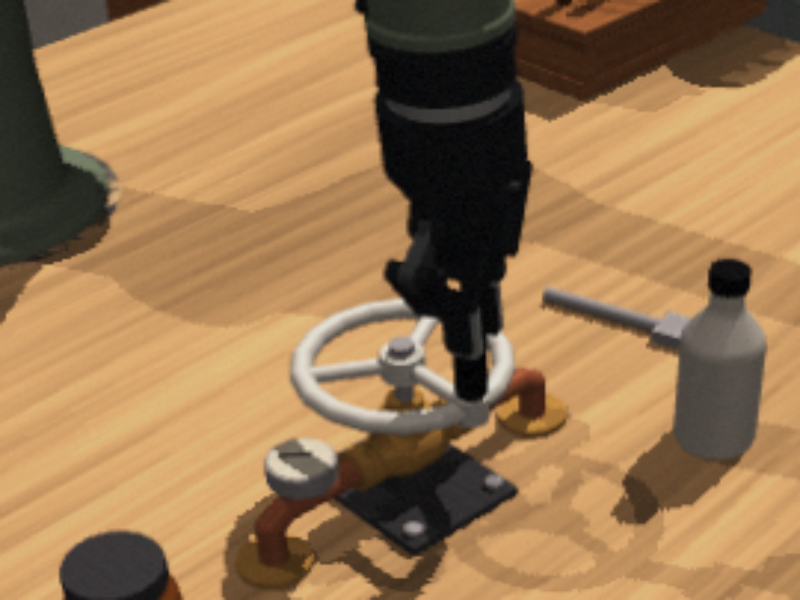

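```bash
python3 -c "
from h import *
p=arm.read_camera('scene')
for l in ('handle','handle_mid','wheel_hub'): print(l,[(np.round(r['uv'],1),r['conf']) for r in arm.tip_of(p,l)[:1]])
for a in (-10,-5,-1,5): print(a,w2px(p,[C[0]+.062*np.cos(np.radians(a)),C[1]+.062*np.sin(np.radians(a)),.12]))
np.savez('stop.npz',c=p['color'])
rows(1,15)"
```

```text
handle [(array([289.6, 267. ]), 0.59)]
handle_mid [(array([288.5, 249.6]), 0.7)]
wheel_hub [(array([265.2, 251.8]), 0.65)]
-10 [287.06418723 267.06804087]
-5 [289.51407566 265.77686113]
-1 [291.33366968 264.6580266 ]
5 [293.80856999 262.85223445]
t 6.9167 ang -0.53 r 62.37 z 0.1429 F [-0.6  6.7 -0.6] w 0.017676786610468998
[-1.6, -0.3, 0.1] [-1.6, 0.1, 0.1] [-1.5, 0.5, 0.1] [-1.3, 0.9, 0.0] [-1.0, 1.2, 0.0] [-0.7, 1.5, -0.0] [-0.3, 1.6, -0.0] [0.1, 1.6, -0.1] [0.5, 1.5, -0.1] [0.9, 1.3, -0.1]
```

```bash
python3 -m inch '[{"linear":[-1.6,-0.3,0],"roll":0},{"linear":[-1.6,0.1,0],"roll":0},{"linear":[-1.5,0.4,0],"roll":0},{"linear":[-1.4,0.8,0],"roll":0},{"linear":[-1.1,1.1,0],"roll":0},{"linear":[-0.8,1.4,0],"roll":0},{"linear":[-0.5,1.5,0],"roll":0},{"linear":[-0.1,1.6,0],"roll":0},{"linear":[0.2,1.6,0],"roll":0},{"linear":[0.6,1.5,0],"roll":0}]'
python3 -c "
from h import *
print(arm.read_state()['eef_rot']);rows(1,14)"
```

```text
time_s: 7.75
tcp_pos: [0.5198, 0.034, 0.1431]
eef_rot: [-2.433, 1.769, -0.002]
ft_force: [-7.0, 20.8, 16.9]
gripper_width: 0.0176
[-2.43348673e+00  1.76891081e+00 -2.19663862e-03]
t 7.75 ang 112.35 r 64.93 z 0.1431 F [-7.  20.8 16.9] w 0.017591767475720645
[0.3, 1.5, -0.2] [0.6, 1.4, -0.2] [1.0, 1.2, -0.2] [1.2, 0.9, -0.2] [1.4, 0.6, -0.2] [1.5, 0.2, -0.1] [1.5, -0.1, -0.1] [1.4, -0.5, -0.1] [1.3, -0.8, -0.0] [1.0, -1.1, 0.0]
```

```bash
cat >> h.py <<'E'
def rep():
    s=arm.read_state();R=Ro.from_rotvec(s["eef_rot"]).as_matrix();t=s["tcp_pos"];g=t-.019*R[:,2]
    d=g[:2]-C;a=np.arctan2(d[1],d[0]);r=np.hypot(*d)
    er=np.array([np.cos(a),np.sin(a),0]);et=np.array([-np.sin(a),np.cos(a),0]);F=s["ft_force"]
    print("t",round(s["time_s"],2),"g",g.round(4),"ANG",np.degrees(a).round(2),"r",(r*1e3).round(2),"Frad/tan/z",(F@er).round(1),(F@et).round(1),F[2].round(1),"M",s["moment"].round(2),"w",round(s["gripper_width"],4))
    print("toolz",R[:,2].round(3),"tilt rad/tan",(R[:,2]@er).round(3),(R[:,2]@et).round(3),"x",R[:,0].round(3))
    return s,R,g,a,r
def rw(sign,step,n=8,prog=None,dr=0,z=.162):
    s,R,g,a,r=rep(); prog=prog or step
    for i in range(n):
        b=a+sign*np.radians(prog)*i; e=b+sign*np.radians(step)
        v=.062*np.array([np.cos(e)-np.cos(b),np.sin(e)-np.sin(b),0])
        v[:2]+=dr*np.array([np.cos(b),np.sin(b)])
        if i==0: v[2]=z-g[2]
        print(((R.T@v)*100).round(1).tolist(),end=" ")
    print()
E
python3 -c "
from h import *
rw(1,14,prog=11.5)"
```

```text
t 7.75 g [0.5183 0.032  0.1619] ANG 114.3 r 63.66 Frad/tan/z 21.8 -2.2 16.9 M [3.57 1.29 0.45] w 0.0176
toolz [ 0.079  0.107 -0.991] tilt rad/tan 0.064 -0.116 x [ 0.312 -0.947 -0.077]
[0.3, 1.5, -0.2] [0.6, 1.4, -0.2] [0.9, 1.2, -0.2] [1.1, 1.0, -0.2] [1.3, 0.8, -0.2] [1.4, 0.5, -0.2] [1.5, 0.2, -0.1] [1.5, -0.1, -0.1]
```

```bash
python3 -m inch '[{"linear":[0.2,1.5,-0.2],"roll":0},{"linear":[0.5,1.4,-0.2],"roll":0},{"linear":[0.8,1.2,-0.2],"roll":0},{"linear":[1.0,1.1,-0.2],"roll":0},{"linear":[1.2,0.8,-0.2],"roll":0}]'
python3 -c "
from h import *
rw(1,14,prog=12.5,dr=-.003)"
```

```text
time_s: 8.17
tcp_pos: [0.4844, -0.032, 0.1441]
eef_rot: [-2.439, 1.766, -0.055]
ft_force: [25.2, 7.9, -31.9]
gripper_width: 0.0178
t 8.17 g [ 0.4824 -0.0336  0.1629] ANG -173.04 r 62.56 Frad/tan/z -26.0 -4.8 -31.9 M [ 0.25 -4.49 -0.32] w 0.0178
toolz [ 0.106  0.083 -0.991] tilt rad/tan -0.115 -0.07 x [ 0.315 -0.948 -0.046]
[1.6, -0.2, 0.0] [1.5, -0.5, -0.0] [1.3, -0.8, 0.0] [1.1, -1.1, 0.1] [0.9, -1.3, 0.1] [0.6, -1.5, 0.2] [0.2, -1.5, 0.2] [-0.1, -1.6, 0.2]
```

```bash
python3 -m inch '[{"linear":[-0.1,-0.1,0],"roll":0},{"linear":[0,0,0],"roll":0}]'
python3 -c "
from h import *
rw(1,9,n=10,dr=-.004)"
```

```text
time_s: 8.33
tcp_pos: [0.4863, -0.0369, 0.1443]
eef_rot: [-2.438, 1.776, -0.066]
ft_force: [-0.3, 1.9, -0.8]
gripper_width: 0.0179
t 8.33 g [ 0.4842 -0.0384  0.1631] ANG -168.4 r 61.55 Frad/tan/z -0.1 -1.9 -0.8 M [0.02 0.38 0.08] w 0.0179
toolz [ 0.108  0.075 -0.991] tilt rad/tan -0.121 -0.052 x [ 0.309 -0.95  -0.038]
[1.0, -0.4, 0.1] [0.9, -0.5, 0.0] [0.9, -0.7, 0.1] [0.7, -0.8, 0.1] [0.6, -0.9, 0.1] [0.5, -1.0, 0.1] [0.3, -1.0, 0.1] [0.1, -1.1, 0.1] [-0.0, -1.1, 0.1] [-0.2, -1.1, 0.1]
```

```bash
python3 -m inch '[{"linear":[1.0,-0.4,0],"roll":0},{"linear":[0.9,-0.6,0],"roll":0},{"linear":[0.8,-0.8,0.1],"roll":0},{"linear":[0.7,-0.9,0.1],"roll":0},{"linear":[0.5,-1.0,0.1],"roll":0}]'
python3 -c "
from h import *
rw(1,9,n=10,dr=-.004)"
```

```text
time_s: 8.75
tcp_pos: [0.5167, -0.0768, 0.144]
eef_rot: [-2.466, 1.816, -0.055]
ft_force: [-7.3, -8.7, 2.8]
gripper_width: 0.0179
t 8.75 g [ 0.5153 -0.0776  0.1629] ANG -119.55 r 59.26 Frad/tan/z 11.2 -2.1 2.8 M [-1.62  1.48 -0.02] w 0.0179
toolz [ 0.076  0.042 -0.996] tilt rad/tan -0.074 0.045 x [ 0.298 -0.955 -0.018]
[0.4, -1.0, 0.2] [0.2, -1.1, 0.1] [0.1, -1.1, 0.1] [-0.1, -1.1, 0.1] [-0.3, -1.0, 0.1] [-0.4, -1.0, 0.1] [-0.6, -0.9, 0.1] [-0.7, -0.8, 0.1] [-0.8, -0.7, 0.1] [-0.9, -0.5, 0.1]
```

```bash
python3 -m inch '[{"linear":[0.4,-1.0,0.1],"roll":0},{"linear":[0.1,-1.1,0.1],"roll":0},{"linear":[-0.1,-1.1,0.1],"roll":0},{"linear":[-0.3,-1.0,0.1],"roll":0},{"linear":[-0.4,-0.9,0.1],"roll":0}]'
python3 -c "
from h import *
rw(1,9,n=10,dr=-.00)"
```

```text
time_s: 9.17
tcp_pos: [0.5634, -0.082, 0.144]
eef_rot: [-2.484, 1.862, -0.086]
ft_force: [0.2, -9.9, -2.3]
gripper_width: 0.0177
t 9.17 g [ 0.5622 -0.0819  0.1629] ANG -72.45 r 58.62 Frad/tan/z 9.5 -2.8 -2.3 M [-1.15 -0.03 -0.12] w 0.0177
toolz [ 0.066 -0.004 -0.998] tilt rad/tan 0.024 0.062 x [ 0.28  -0.96   0.022]
[-0.1, -1.0, 0.2] [-0.2, -0.9, 0.1] [-0.4, -0.9, 0.0] [-0.5, -0.8, 0.0] [-0.6, -0.7, 0.0] [-0.8, -0.6, 0.0] [-0.8, -0.5, 0.0] [-0.9, -0.4, 0.0] [-1.0, -0.2, -0.0] [-1.0, -0.1, -0.0]
```

```bash
python3 -m inch '[{"linear":[-0.1,-1.0,0.1],"roll":0},{"linear":[-0.3,-1.0,0.1],"roll":0},{"linear":[-0.4,-1.0,0],"roll":0},{"linear":[-0.6,-0.9,0],"roll":0},{"linear":[-0.8,-0.8,0],"roll":0}]'
python3 -c "
from h import *
rw(1,9,n=10,dr=.003)"
```

```text
time_s: 9.58
tcp_pos: [0.6019, -0.0492, 0.1444]
eef_rot: [-2.483, 1.872, -0.082]
ft_force: [-3.4, -0.7, 0.3]
gripper_width: 0.0175
t 9.58 g [ 0.6007 -0.049   0.1633] ANG -22.26 r 60.77 Frad/tan/z -2.9 -1.9 0.3 M [0.1  0.74 0.03] w 0.0175
toolz [ 0.06  -0.007 -0.998] tilt rad/tan 0.058 0.016 x [ 0.275 -0.961  0.023]
[-0.6, -0.8, 0.2] [-0.7, -0.7, 0.0] [-0.8, -0.5, 0.0] [-0.9, -0.4, 0.0] [-1.0, -0.3, -0.0] [-1.0, -0.1, -0.0] [-1.0, 0.0, -0.0] [-1.0, 0.2, -0.0] [-0.9, 0.4, -0.0] [-0.9, 0.5, -0.0]
```

```bash
python3 -m inch '[{"linear":[-0.7,-0.8,0.1],"roll":0},{"linear":[-0.8,-0.7,0],"roll":0},{"linear":[-0.9,-0.5,0],"roll":0},{"linear":[-1.0,-0.4,0],"roll":0},{"linear":[-1.0,-0.2,0],"roll":0}]'
python3 -c "
from h import *
rw(1,9,n=10,dr=.002)"
```

```text
time_s: 10.0
tcp_pos: [0.6014, 0.0022, 0.1441]
eef_rot: [-2.504, 1.889, -0.058]
ft_force: [-13.2, -8.9, 8.5]
gripper_width: 0.0173
t 10.0 g [0.6008 0.0025 0.1631] ANG 26.89 r 63.08 Frad/tan/z -15.8 -1.9 8.5 M [-1.35  2.32 -0.09] w 0.0173
toolz [ 0.032 -0.019 -0.999] tilt rad/tan 0.02 -0.031 x [ 0.274 -0.961  0.027]
[-1.0, 0.1, 0.1] [-1.0, 0.2, -0.0] [-0.9, 0.4, -0.0] [-0.8, 0.5, -0.0] [-0.8, 0.6, -0.0] [-0.6, 0.7, -0.0] [-0.5, 0.8, -0.0] [-0.4, 0.9, -0.0] [-0.2, 0.9, -0.0] [-0.1, 1.0, -0.0]
```

```bash
python3 -m inch '[{"linear":[-1.0,0.2,0.1],"roll":0},{"linear":[-0.9,0.4,0],"roll":0},{"linear":[-0.8,0.5,0],"roll":0},{"linear":[-0.7,0.7,0],"roll":0},{"linear":[-0.6,0.8,0],"roll":0},{"linear":[-0.4,0.9,0],"roll":0}]'
python3 -c "
from h import *
rw(1,9,n=10,dr=.00)"
```

```text
time_s: 10.5
tcp_pos: [0.5596, 0.0359, 0.1443]
eef_rot: [-2.507, 1.889, -0.083]
ft_force: [2.3, 0.4, -0.9]
gripper_width: 0.0179
t 10.5 g [0.5587 0.0365 0.1632] ANG 77.15 r 64.07 Frad/tan/z 1.0 -2.2 -0.9 M [ 0.54 -0.68  0.03] w 0.0179
toolz [ 0.043 -0.03  -0.999] tilt rad/tan -0.02 -0.049 x [ 0.275 -0.961  0.041]
[-0.4, 0.9, 0.1] [-0.3, 0.9, -0.0] [-0.1, 1.0, -0.0] [0.0, 1.0, -0.0] [0.2, 1.0, -0.0] [0.3, 0.9, -0.0] [0.5, 0.8, -0.0] [0.6, 0.8, -0.0] [0.7, 0.7, 0.0] [0.8, 0.5, 0.0]
```

```bash
python3 -m inch '[{"linear":[-0.4,0.9,0.1],"roll":0},{"linear":[-0.2,1.0,0],"roll":0},{"linear":[-0.1,1.0,0],"roll":0},{"linear":[0.1,1.0,0],"roll":0},{"linear":[0.3,0.9,0],"roll":0},{"linear":[0.4,0.9,0],"roll":0}]'
python3 -c "
from h import *
rw(1,9,n=10,dr=.00)
for rv in ([-2.493,1.859,.013],[-2.478,1.823,.037]):
  R=Ro.from_rotvec(rv).as_matrix();print(R[:,2],np.array([.6068,-.0270,.143])-.019*R[:,2])"
```

```text
time_s: 11.0
tcp_pos: [0.5097, 0.0265, 0.1443]
eef_rot: [-2.495, 1.868, -0.096]
ft_force: [0.2, 4.4, 1.5]
gripper_width: 0.0178
t 11.0 g [0.5085 0.0269 0.1633] ANG 124.27 r 63.98 Frad/tan/z 3.5 -2.7 1.5 M [ 1.2  -0.02  0.01] w 0.0178
toolz [ 0.063 -0.018 -0.998] tilt rad/tan -0.051 -0.042 x [ 0.28  -0.959  0.035]
[0.4, 0.9, 0.1] [0.5, 0.8, -0.0] [0.6, 0.7, -0.0] [0.7, 0.6, -0.0] [0.8, 0.5, 0.0] [0.9, 0.4, 0.0] [0.9, 0.2, 0.0] [1.0, 0.1, 0.0] [1.0, -0.1, 0.0] [0.9, -0.2, 0.0] 
[ 0.01227793  0.03044748 -0.99946096] [ 0.60656672 -0.0275785   0.16198976]
[ 0.01915864  0.06658595 -0.99759674] [ 0.60643599 -0.02826513  0.16195434]
```

```bash
python3 -m inch '[{"linear":[0.4,0.8,0.1],"roll":0},{"linear":[0.6,0.7,0],"roll":0},{"linear":[0.8,0.6,0],"roll":0},{"linear":[0.9,0.4,0],"roll":0},{"linear":[1.0,0.2,0],"roll":0},{"linear":[1.0,0,0],"roll":0}]'
python3 -c "
from h import *
rw(1,9,n=10,dr=-.002)"
```

```text
time_s: 11.5
tcp_pos: [0.4836, -0.0195, 0.1441]
eef_rot: [-2.497, 1.856, -0.062]
ft_force: [-10.0, 3.3, 9.1]
gripper_width: 0.0176
t 11.5 g [ 0.4826 -0.0195  0.1631] ANG 174.0 r 62.2 Frad/tan/z 10.3 -2.2 9.1 M [ 0.74  1.87 -0.01] w 0.0176
toolz [ 0.05  -0.    -0.999] tilt rad/tan -0.05 -0.005 x [ 0.288 -0.958  0.014]
[1.0, 0.1, 0.1] [1.0, -0.0, 0.0] [1.0, -0.2, 0.0] [0.9, -0.3, 0.0] [0.9, -0.5, 0.0] [0.8, -0.6, 0.0] [0.7, -0.7, 0.0] [0.6, -0.8, 0.0] [0.4, -0.9, 0.0] [0.3, -1.0, 0.1]
```

```bash
python3 -m inch '[{"linear":[1.0,0,0.1],"roll":0},{"linear":[1.0,-0.2,0],"roll":0},{"linear":[0.9,-0.4,0],"roll":0},{"linear":[0.9,-0.5,0],"roll":0},{"linear":[0.7,-0.7,0],"roll":0},{"linear":[0.6,-0.8,0],"roll":0}]'
python3 -c "
from h import *
rw(1,9,n=10,dr=-.00)"
```

```text
time_s: 12.0
tcp_pos: [0.502, -0.069, 0.1441]
eef_rot: [2.515, -1.878, 0.033]
ft_force: [-9.1, -6.3, 6.1]
gripper_width: 0.0176
t 12.0 g [ 0.5017 -0.0687  0.1631] ANG -135.08 r 60.43 Frad/tan/z 10.9 -2.0 6.1 M [-1.05  1.44 -0.08] w 0.0176
toolz [ 0.015 -0.015 -1.   ] tilt rad/tan -0.0 0.021 x [ 0.284 -0.959  0.019]
[0.8, -0.5, 0.1] [0.7, -0.7, 0.0] [0.6, -0.8, 0.0] [0.5, -0.8, 0.0] [0.3, -0.9, 0.0] [0.2, -1.0, 0.0] [0.1, -1.0, 0.0] [-0.1, -1.0, 0.0] [-0.3, -0.9, 0.0] [-0.4, -0.9, 0.0]
```

```bash
python3 -m inch '[{"linear":[0.7,-0.6,0.1],"roll":0},{"linear":[0.6,-0.7,0],"roll":0},{"linear":[0.5,-0.9,0],"roll":0},{"linear":[0.3,-1.0,0],"roll":0},{"linear":[0.1,-1.0,0],"roll":0},{"linear":[-0.1,-1.0,0],"roll":0},{"linear":[-0.2,-1.0,0],"roll":0},{"linear":[-0.4,-0.9,0],"roll":0}]'
python3 -c "
from h import *
rw(1,9,n=10,dr=-.00)"
```

```text
time_s: 12.67
tcp_pos: [0.5692, -0.0809, 0.1443]
eef_rot: [2.478, -1.876, 0.044]
ft_force: [0.0, -6.5, 0.3]
gripper_width: 0.0175
t 12.67 g [ 0.5692 -0.0801  0.1632] ANG -65.47 r 59.46 Frad/tan/z 5.9 -2.7 0.3 M [-0.8  -0.33 -0.01] w 0.0175
toolz [ 0.002 -0.044 -0.999] tilt rad/tan 0.041 -0.016 x [ 0.271 -0.962  0.043]
[-0.2, -0.9, 0.1] [-0.4, -0.9, -0.0] [-0.5, -0.8, -0.0] [-0.6, -0.7, -0.0] [-0.7, -0.6, -0.0] [-0.8, -0.5, -0.0] [-0.9, -0.4, -0.0] [-0.9, -0.2, -0.0] [-1.0, -0.1, -0.0] [-1.0, 0.1, -0.0]
```

```bash
python3 -m inch '[{"linear":[-0.3,-0.9,0.1],"roll":0},{"linear":[-0.5,-0.9,0],"roll":0},{"linear":[-0.6,-0.8,0],"roll":0},{"linear":[-0.7,-0.7,0],"roll":0},{"linear":[0,0,0],"roll":0},{"linear":[0,0,0],"roll":0}]'
python3 -c "
from h import *
rw(1,5,n=5,dr=-.00)"
```

```text
time_s: 13.17
tcp_pos: [0.5985, -0.054, 0.1441]
eef_rot: [2.473, -1.877, 0.053]
ft_force: [-1.1, -1.2, 2.9]
gripper_width: 0.0178
t 13.17 g [ 0.5984 -0.053   0.1631] ANG -26.61 r 60.33 Frad/tan/z -0.4 -1.6 2.9 M [-0.01  0.03 -0.02] w 0.0178
toolz [ 0.005 -0.05  -0.999] tilt rad/tan 0.027 -0.042 x [ 0.269 -0.962  0.049]
[-0.4, -0.3, 0.1] [-0.4, -0.3, -0.0] [-0.5, -0.3, -0.0] [-0.5, -0.2, -0.0] [-0.5, -0.2, -0.0]
```

```bash
python3 -m inch '[{"linear":[-0.5,-0.4,0],"roll":0},{"linear":[-0.5,-0.3,0],"roll":0},{"linear":[-0.5,-0.3,0],"roll":0},{"linear":[-0.4,-0.1,0],"roll":0},{"linear":[0,0,0],"roll":0},{"linear":[0,0,0],"roll":0}]'
python3 -c "
from h import *
rw(1,5,n=5,dr=-.00)
Q=np.array([[.4842,-.0384],[.5153,-.0776],[.5622,-.0819],[.6007,-.049],[.6008,.0025],[.5587,.0365],[.5085,.0269],[.4826,-.0195],[.5017,-.0687],[.5692,-.0801],[.5984,-.053],[.6065,-.028]])
f=least_squares(lambda x:np.hypot(*(Q-x[:2]).T)-x[2],[.5445,-.026,.062]);print(f.x,(f.fun*1e3).round(1))
p=arm.read_camera('scene');save(p,'s5')
print([(l,arm.tip_of(p,l)[0]) for l in ('handle','handle_mid')])
b=np.load('stop.npz')['c'][180:300,200:340,::-1];a=p['color'][180:300,200:340,::-1]
cv2.imwrite('pics/c5.png',cv2.resize(np.hstack([b,a]),(800,343),interpolation=cv2.INTER_CUBIC))"
```

```text
time_s: 13.67
tcp_pos: [0.6054, -0.0318, 0.1441]
eef_rot: [2.472, -1.877, 0.06]
ft_force: [0.0, -2.2, 3.5]
gripper_width: 0.0182
t 13.67 g [ 0.6052 -0.0308  0.1631] ANG -4.49 r 60.9 Frad/tan/z 0.2 -2.2 3.5 M [ 0.15 -0.19  0.02] w 0.0182
toolz [ 0.008 -0.053 -0.999] tilt rad/tan 0.012 -0.052 x [ 0.268 -0.962  0.053]
[-0.5, -0.2, 0.1] [-0.5, -0.1, -0.0] [-0.5, -0.1, -0.0] [-0.5, -0.0, -0.0] [-0.5, 0.0, -0.0] 
[ 0.5443709  -0.02331311  0.06184558] [ 0.2 -0.3 -0.6  0.1  0.2 -0.3 -0.1  0.   0.5  0.1 -0.2  0.5]
[('handle', {'uv': [288.4, 263.8], 'conf': 0.69}), ('handle_mid', {'uv': [288.7, 250.7], 'conf': 0.71})]
```

View pics/c5.png

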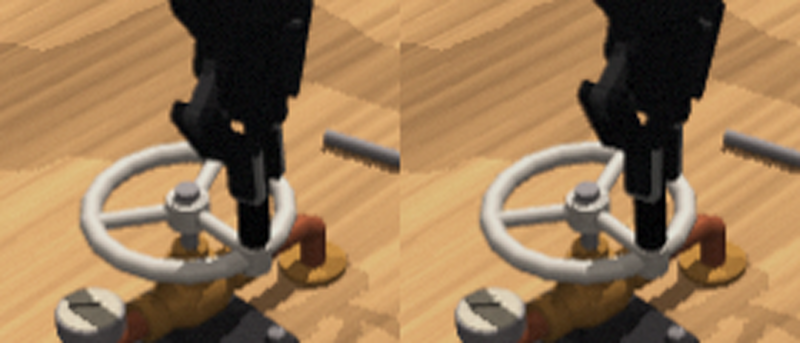

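```bash
python3 -m inch '[{"linear":[-0.3,-0.1,0],"roll":0},{"linear":[0,0,0],"roll":0},{"linear":[0,0,0],"roll":0}]'
cat > cmp.py <<'E'
from h import *
C[:]=[.5444,-.0233]
rep()
# rotate the wheel plane (z=.117) of stop image by d deg, compare with now; spokes+rim only, arm-free
p=arm.read_camera('scene');save(p,'last')
b=cv2.GaussianBlur(np.load('stop.npz')['c'],(0,0),.7).mean(2);a=cv2.GaussianBlur(p['color'],(0,0),.7).mean(2)
for lo,hi in ((120,260),(-80,-15),(100,345)):
  best=[]
  rr=np.arange(.022,.052,.001);tt=np.radians(np.arange(lo,hi,.5))
  G=np.array([[C[0]+r*np.cos(t),C[1]+r*np.sin(t),.114] for r in rr for t in tt])
  uv0=np.array([w2px(p,x) for x in G]).astype(np.float32)
  A=cv2.remap(b.astype(np.float32),uv0[:,:1],uv0[:,1:],1).ravel()
  for d in np.arange(-10,10.1,.5):
    c,s=np.cos(np.radians(d)),np.sin(np.radians(d))
    H=G.copy();x=G[:,0]-C[0];y=G[:,1]-C[1];H[:,0]=C[0]+c*x-s*y;H[:,1]=C[1]+s*x+c*y
    uv=np.array([w2px(p,q) for q in H]).astype(np.float32)
    B=cv2.remap(a.astype(np.float32),uv[:,:1],uv[:,1:],1).ravel()
    best.append((round(float(np.abs(A-B).mean()),2),d))
  print(lo,hi,sorted(best)[:4])
E
python3 cmp.py
```

```text
time_s: 14.07
tcp_pos: [0.6057, -0.0284, 0.1441]
eef_rot: [2.472, -1.88, 0.059]
ft_force: [1.5, -2.2, 1.7]
gripper_width: 0.0182
t 14.07 g [ 0.6055 -0.0275  0.1631] ANG -3.91 r 61.25 Frad/tan/z 1.7 -2.1 1.7 M [ 0.14 -0.27  0.07] w 0.0182
toolz [ 0.009 -0.051 -0.999] tilt rad/tan 0.012 -0.05 x [ 0.267 -0.962  0.052]
120 260 [(2.61, np.float64(0.5)), (2.72, np.float64(1.0)), (3.17, np.float64(1.5)), (3.19, np.float64(0.0))]
-80 -15 [(2.42, np.float64(0.0)), (2.89, np.float64(0.5)), (3.12, np.float64(-0.5)), (3.95, np.float64(1.0))]
100 345 [(3.54, np.float64(0.5)), (3.68, np.float64(0.0)), (3.99, np.float64(1.0)), (4.28, np.float64(-0.5))]
```

```bash
python3 -m inch '[{"linear":[0,0,0],"roll":0},{"linear":[0,0,0],"roll":0},{"linear":[0,0,0],"roll":0},{"linear":[0,0,0],"roll":0},{"linear":[0,0,0],"roll":0},{"linear":[0,0,0],"roll":0}]'
python3 cmp.py; python3 -c "
from h import *
p=arm.read_camera('scene')
for l in ('bottle','jar','slicker','iron'): print(l,[px2w(p,r['uv'],0).round(3) for r in arm.tip_of(p,l)[:1]])"
```

```text
time_s: 14.62
tcp_pos: [0.6057, -0.0284, 0.1441]
eef_rot: [2.472, -1.88, 0.059]
ft_force: [1.2, -1.5, 2.9]
gripper_width: 0.0176
t 14.62 g [ 0.6055 -0.0275  0.1631] ANG -3.92 r 61.24 Frad/tan/z 1.3 -1.4 2.9 M [ 0.33 -0.24  0.01] w 0.0176
toolz [ 0.009 -0.051 -0.999] tilt rad/tan 0.012 -0.05 x [ 0.267 -0.962  0.051]
120 260 [(2.77, np.float64(0.5)), (2.91, np.float64(1.0)), (3.27, np.float64(0.0)), (3.34, np.float64(1.5))]
-80 -15 [(2.43, np.float64(0.0)), (3.04, np.float64(0.5)), (3.11, np.float64(-0.5)), (4.08, np.float64(1.0))]
100 345 [(3.67, np.float64(0.5)), (3.73, np.float64(0.0)), (4.14, np.float64(1.0)), (4.32, np.float64(-0.5))]
bottle [array([0.657, 0.146, 0.   ])]
jar [array([ 0.508, -0.236,  0.   ])]
slicker [array([ 0.652, -0.212,  0.   ])]
iron [array([0.51 , 0.226, 0.   ])]
```

View pics/last.png

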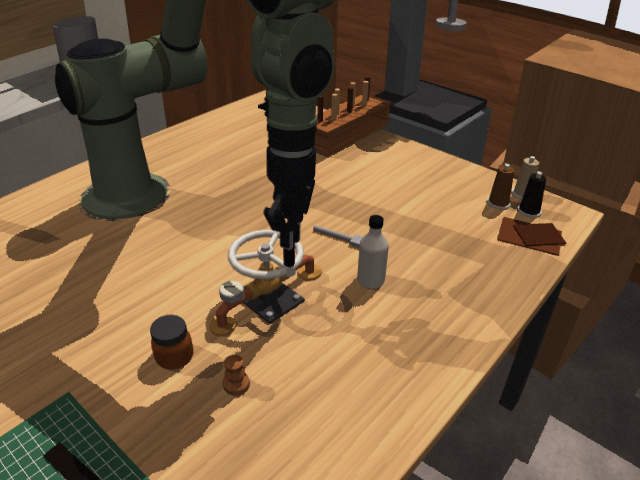

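The gripper still holds the handle at about (289,255), and the bystanders sit where they did in the first picture. The wheel matches the stop picture to within about half a degree and is steady, so I'm handing in.

```bash
python3 -c "
from station import arm
print(arm.sign_off())"
```

```text
the job is handed in; nothing more can be done
None
```

I cranked the wheel clockwise about 0.6 turn until it was shut against its stop, backed it off counter-clockwise two full turns, and handed in at about 15 s with the handle still gripped at 60 N.

- **The stop:** the wheel would not move any further when pushed again with over 20 N, against the roughly 2 N it takes to turn.
- **The setting:** the TCP track shows two full revolutions back to the stop position, to within about 0.5°. Matching the wheel's spokes against the picture taken at the stop gave 0 to 0.5°.
- **Holding still:** over the last half second the TCP did not move, and about 1.5 N of sideways force remained on the tool.
- **Bystanders:** the scene view shows the bottle, jar, slicker and iron standing where they were at the start. The network's positions for them shifted by up to 11 mm between looks, which I put down to its own scatter.
- **What went less well:** the tool tilted by up to about 8° during the fast first part of backing off, and the force readings peaked at about 40 N, mostly up and down. I slowed down and brought the tilt back to about 3°. The first hub estimate was about 3 mm off in y, so I refitted it from the measured path.

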